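# Probe the fence socket and fit the matching post

### The job

The can fence on the packing table is missing its middle post. Take the depth rod from its holder, gently feel for the bottom of the empty socket with its tip and put the rod back upright in its holder; only then take from the rack the one spare post whose length suits that depth and stand it all the way down in the socket, so that its top is level with the fence's two fixed posts. Do not ram the rod or the post into the socket, do not try the other two posts but leave them in the rack, and leave the cans and the tape alone.

Things in the scene. Friction and masses are not known exactly. Their poses are not given: they have to be found in the camera images.
- fence: Dark steel beam fixed to the table, 64 mm (x) by 300 mm (y, along the beam) by 75 mm high, origin at the centre of its underside. Two steel posts with black caps, like the spare ones, stand fixed in it at -115 and +115 mm along y; their tops are 70 mm above the beam. The empty socket is in the middle of its top face.
- socket_mouth (a point): Centre of the open mouth of the blind post socket, in the beam's top face 75 mm above the table; z is up along the socket's axis, y along the beam. The round, vertical socket is 19.5 mm across with a 2 mm chamfer; its bottom is flat and rigid and lies 30, 45 or 60 mm below the mouth (hidden stop pieces stop0, stop1, stop2; which one is in there is told only by probing).
- level (a point): Point on the socket's axis 70 mm above the mouth (145 mm above the table): the height of the fixed posts' tops, where the top of the fitted post belongs.
- rod_grip (a point): Centre of the depth rod's grip: black plastic cylinder, 22 mm across and 50 mm high, upright. The rod's z axis runs up through it; the tip is 135 mm below this point. Mass roughly 0.12 kg.
- rod_tip (a point): Lower end of the depth rod, on its axis: plain steel rod 10 mm across, 110 mm from the tip to the underside of the grip. At the start it stands upright in its holder, tip on the hole's bottom 5 mm above the table.
- holder_mouth (a point): Centre of the mouth of the rod holder, 60 mm above the table: grey block 70 by 70 by 60 mm fixed to the table with one vertical hole 14 mm across, 2 mm chamfer, 55 mm deep.
- rack: Pale wooden block fixed to the table, 70 mm (its x) by 220 mm (its y) by 45 mm high, origin at the centre of its underside. Three vertical holes 22 mm across and 40 mm deep at -70, 0 and +70 mm along its y hold the three spare posts, in any order.
- post_short_cap (a point): Centre of the black cap of the short spare post (grasp here): 26 mm across and 30 mm high at the top of a plain steel shank 18 mm across with chamfered foot. Whole post 100 mm long; this point is 15 mm below its top and 85 mm above its foot, z up along its axis. Mass roughly 0.14 kg. It starts loose in one of the rack's holes, foot 5 mm above the table.
- post_short_foot (a point): Centre of the flat foot of the short post (100 mm long).
- post_short_top (a point): Centre of the top of the short post's cap.
- post_middle_cap (a point): Centre of the black cap of the middle spare post (grasp here): 26 mm across and 30 mm high at the top of a plain steel shank 18 mm across with chamfered foot. Whole post 115 mm long; this point is 15 mm below its top and 100 mm above its foot, z up along its axis. Mass roughly 0.14 kg. It starts loose in one of the rack's holes, foot 5 mm above the table.
- post_middle_foot (a point): Centre of the flat foot of the middle post (115 mm long).
- post_middle_top (a point): Centre of the top of the middle post's cap.
- post_long_cap (a point): Centre of the black cap of the long spare post (grasp here): 26 mm across and 30 mm high at the top of a plain steel shank 18 mm across with chamfered foot. Whole post 130 mm long; this point is 15 mm below its top and 115 mm above its foot, z up along its axis. Mass roughly 0.14 kg. It starts loose in one of the rack's holes, foot 5 mm above the table.
- post_long_foot (a point): Centre of the flat foot of the long post (130 mm long).
- post_long_top (a point): Centre of the top of the long post's cap.
- tall_can: Full food can standing beyond the fence, 74 mm across, 110 mm high; origin at the centre of its underside. Leave it alone.
- flat_can_a: Flat fish can, 84 mm across, 40 mm high; origin at the centre of its underside. Leave it alone.
- flat_can_b: The other flat fish can, 84 mm across, 40 mm high; origin at the centre of its underside. Leave it alone.
- tape_roll: Roll of brown tape lying on the table, 90 mm across, 60 mm hole, 40 mm high; origin at the centre of its underside. Leave it alone.
There are look-alikes about, which are no part of the job. What is shaped like the part that bears post_long_cap but green or orange is not meant.

How it is judged:
By the outcome, as a careful person would: the job done as asked, in the order asked, and still so for the second after the job is handed in, with the robot touching nothing.
It also fails if it takes over 72 s, if anything falls off the work surface, if the arm or the gripper's body presses on something with over 40 N, if the wrist force passes 120 N, or if a joint passes its speed limit or range.

### The arm

A 7-joint arm with a two-finger parallel gripper is mounted at the origin on the work surface. World frame = base frame: x ahead of the robot, y to its left, z up, the work surface at z = 0. Lengths are in m, angles in rad, forces in N, time in s.
With the tool pointing down it reaches from about 0.425 to 0.825 m from the base axis. Payload 3.6 kg.
Tool frame: the origin (TCP) lies at the very end of the fingers, on their centre line; the grasp point (between the pads) lies 19 mm behind it; z points along the fingers, y is the direction in which the jaws open and shut (so a half turn about z gives the same grasp; the last joint's range is limited). The gripper opens to 93 mm and grips with 3 to 60 N. Pads are 15 mm wide; open, the fingers measure 128 mm over their backs; the gripper's body (75 mm by 188 mm) begins 65 mm behind the grasp point.
Start: joints at [-1.192, 0.615, -0.013, 1.423, 0.008, 1.103, -0.04], TCP at [0.257, 0.597, 0.219] pointing down, gripper open.
Joint ranges: [-3.12, 3.12], [-0.3, 2.06], [-1.34, 1.32], [0.26, 2.42], [-1.36, 4.5], [0.01, 1.98], [-2.84, 2.84]. Speed limits (rad/s): [2.79, 2.79, 3.14, 3.14, 3.14, 3.14, 3.14].

### API

Orientations are given as a rotation vector (axis times angle).
In Python, from plant import robot gives the robot as it stands.
- The arm moves only by the shell command python3 -m inch 'ROWS'. ROWS is JSON, a list of rows, each an object of numbers: "x", "y", "z": the shift along the tool's x, y, z in mm; "ax", "ay", "az": the turn, a rotation vector about the tool's x, y, z in degrees; "jaw": the closure in counts, from 0 (fully open) to 255 (shut). A call has 1 to 12 rows; each row shifts and turns the commanded pose from where the row before left it, along the tool's axes as they then stand; what a row does not reach is not made up. A row lasts 1/8 s, in which the tool goes at most 62.5 mm and 10.7 degrees, less where a joint would pass 70% of its speed; a pose out of reach is approached as far as the arm can. A call with a gripper value outside its range is refused whole. The fingers move at their own pace and stop on an object; the grip force is fixed at half the most. Time passes only in rows, so rows that do not move let the fingers close. It gives the time, the measured TCP pose, the force and the opening at its end, in the units of the state.
- robot.get_obs(): the state, without advancing time (a new reading comes with each control period).
- robot.get_image(name): name is "side" or "top" or "wrist"; returns a dict with "pixels" (384x512x3 uint8, red, green, blue), "fx", "fy", "cx", "cy" (pixels), "T" (4x4, takes a point from camera to world coordinates). Camera axes: x right, y down, z forward; pixel columns grow to the right and rows downward; lengths in m; the calibration is good to about 2 mm. A picture is of the moment at which its call begins. There is no depth.
- robot.finish_job(): hands the job in, once; it reports no verdict.
The state is a dict: "time_s": time; "qpos": joint angles; "joint_vel": joint speeds; "tau": joint torques, N m; "tool_pos": TCP position; "tcp_rot": TCP orientation; "contact_force": force on the tool from outside, world axes, zero at the start; "wrist_torque": the same for the moment, N m; "width": finger opening in m.
Only numpy, scipy, OpenCV 4.12 (cv2) and the standard library are available. Lean on these libraries where they do the work, as an engineer would, in place of code of your own. Each camera call takes 0.05 s, during which the arm holds its last target. There are 200 camera calls.

## Working session

There is one attempt and no reset: what is moved stays moved. The work goes in short steps, Python scripts to look and compute and a shell command to move; the robot and the scene stay as the last step left them, time stands still between calls to the robot, and variables do not carry over. Pictures are saved under pics/ and viewed, about 8 in all and at most 12, crops included, and the job is handed in when it is done.

```bash
ls; mkdir -p pics; cat > h.py <<'E'
import numpy as np,cv2
from plant import robot
from scipy.spatial.transform import Rotation as R
def grab(n,f):
    im=robot.get_image(n); cv2.imwrite('pics/'+f,im['pixels'][:,:,::-1]); return im
def ray(im,u,v):
    T=np.array(im['T']); d=T[:3,:3]@np.array([(u-im['cx'])/im['fx'],(v-im['cy'])/im['fy'],1]); return T[:3,3],d
def onz(im,u,v,z):
    o,d=ray(im,u,v); return o+d*(z-o[2])/d[2]
def proj(im,p):
    T=np.array(im['T']); q=T[:3,:3].T@(np.array(p)-T[:3,3]); return im['fx']*q[0]/q[2]+im['cx'],im['fy']*q[1]/q[2]+im['cy']
def tool(dw):
    "world shift (m) -> tool mm"
    return R.from_rotvec(robot.get_obs()['tcp_rot']).inv().apply(dw)*1000
E
python3 - <<'E'
from h import *
a=grab('top','top0.png');b=grab('side','side0.png')
for i in(a,b): print(i['fx'],i['cx'],i['cy'],np.round(i['T'],3).tolist())
o=robot.get_obs();print(o)
c=np.hstack([a['pixels'],b['pixels']])
E
```

```text
pics
373.3030598236847 258.2382187715996 192.98303113411717 [[0.028, -0.992, 0.121, 0.443], [-1.0, -0.028, 0.006, -0.045], [-0.003, -0.121, -0.993, 1.198], [0.0, 0.0, 0.0, 1.0]]
486.31249977483554 258.17624752319244 184.672135343263 [[0.955, -0.183, 0.233, 0.303], [-0.296, -0.596, 0.746, -0.929], [0.003, -0.782, -0.624, 0.826], [0.0, 0.0, 0.0, 1.0]]
{'time_s': 0.1, 'qpos': array([-1.1915074 ,  0.61578752, -0.01261738,  1.42471265,  0.00807949,
        1.10339888, -0.04040285]), 'joint_vel': array([-0.00143451, -0.0016082 ,  0.00066237, -0.00389217, -0.00113136,
       -0.00046295,  0.00042571]), 'tau': array([ 1.35419741e-03, -4.60042763e+01,  2.10083323e-01, -1.66246283e+01,
       -6.12524129e-02,  1.69274944e-02,  7.91527646e-05]), 'tool_pos': array([0.25628997, 0.59657724, 0.21762833]), 'tcp_rot': array([-0.63287414, -3.07672812,  0.00347451]), 'contact_force': array([-0.76447123, -0.78168097,  0.29265163]), 'wrist_torque': array([-0.02041132, -0.02933864,  0.02034668]), 'width': 0.0927666861497449}
```

View pics/top0.png

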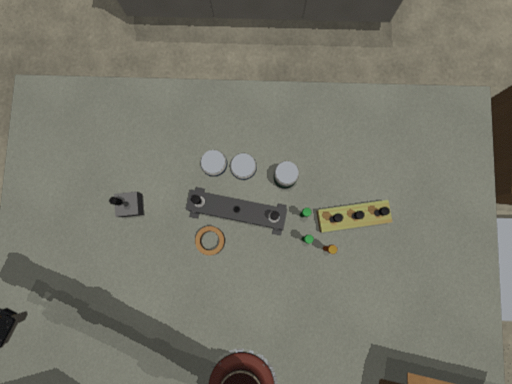

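View pics/side0.png

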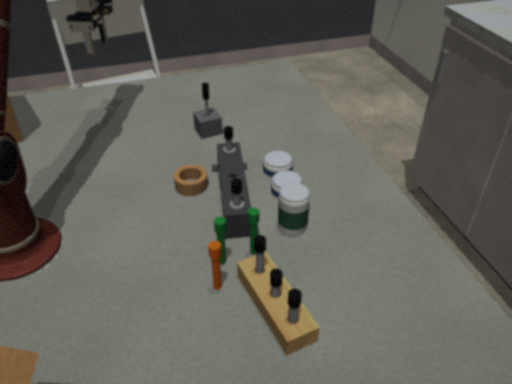

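The top view shows the rod near (117,201), the fence socket near (237,209), and the rack posts near (338,217), (359,215) and (384,211). The side view shows the same rack caps at (260,242), (276,276) and (294,298). The green and orange pins are decoys.

```bash
python3 - <<'E'
from h import *
a=robot.get_image('top');b=robot.get_image('side')
def blobs(im,thr,amin=15):
    m=(im['pixels'].max(2)<thr).astype(np.uint8)
    n,l,s,c=cv2.connectedComponentsWithStats(m)
    return [(np.round(c[i],1),s[i]) for i in range(1,n) if amin<s[i][4]<400]
for im,roi in((a,(80,150,420,260)),(b,(150,70,340,340))):
    for t in (30,):
        for c,s in blobs(im,t):
            if roi[0]<c[0]<roi[2] and roi[1]<c[1]<roi[3]: print(t,c,s)
    print()
def mid(u,v):
    o1,d1=ray(a,*u);o2,d2=ray(b,*v);A=np.c_[d1,-d2];t=np.linalg.lstsq(A,o2-o1,rcond=None)[0]
    p,q=o1+d1*t[0],o2+d2*t[1];return np.round((p+q)/2,4),np.round(np.linalg.norm(p-q),4)
for n,u,v in(('rod',(117,201),(205.5,91)),('p1',(338,217),(260,243)),('p2',(359,215),(276,276)),('p3',(384,211),(294.5,298)),('f1',(197,200),(228.5,133)),('f2',(274,216),(236.5,186))): print(n,*mid(u,v))
print('sock',onz(a,237,209,.075))
# rack top (yellow) and holder outlines
h=cv2.cvtColor(a['pixels'],cv2.COLOR_RGB2HSV)
m=cv2.inRange(h,(18,80,90),(35,255,255));m[:,:310]=0;m[250:]=0
m=cv2.morphologyEx(m,cv2.MORPH_CLOSE,np.ones((15,15)))
r=cv2.minAreaRect(cv2.findNonZero(m));print(r);bp=cv2.boxPoints(r);print([np.round(onz(a,*p,.045),3).tolist() for p in bp])
A=cv2.resize(a['pixels'][180:250,90:290],None,fx=4,fy=4,interpolation=2);B=cv2.resize(a['pixels'][180:250,290:400],None,fx=4,fy=4,interpolation=2)
c=np.zeros((560,800,3),np.uint8);c[:280]=A;c[280:,:440]=B;cv2.imwrite('pics/t1.png',c[:,:,::-1])
E
```

```text
30 [116.1 201. ] [110 198  12   7  52]
30 [380.2 211.6] [378 209   5   6  18]

30 [205.1  91. ] [203  84   5  15  63]
30 [228.1 132.6] [225 127   7  12  70]
30 [236.3 186.1] [232 179  10  15 132]
30 [259.1 244. ] [254 235  11  18 155]
30 [275.9 278.1] [271 270  10  17 142]
30 [294.1 298.7] [289 290  11  19 167]

rod [0.5394 0.362  0.1423] 0.0032
p1 [ 0.5122 -0.2698  0.1242] 0.002
p2 [ 0.5226 -0.3378  0.0959] 0.0041
p3 [ 0.535  -0.4074  0.1083] 0.0029
f1 [0.5505 0.1365 0.1303] 0.0046
f2 [ 0.5114 -0.0861  0.1303] 0.0058
sock [0.52984674 0.02439812 0.075     ]
((355.9189147949219, 224.5135040283203), (41.75734329223633, 71.34916687011719), 80.53767395019531)
[[0.537, -0.222, 0.045], [0.579, -0.44, 0.045], [0.453, -0.459, 0.045], [0.411, -0.244, 0.045]]
```

View pics/t1.png

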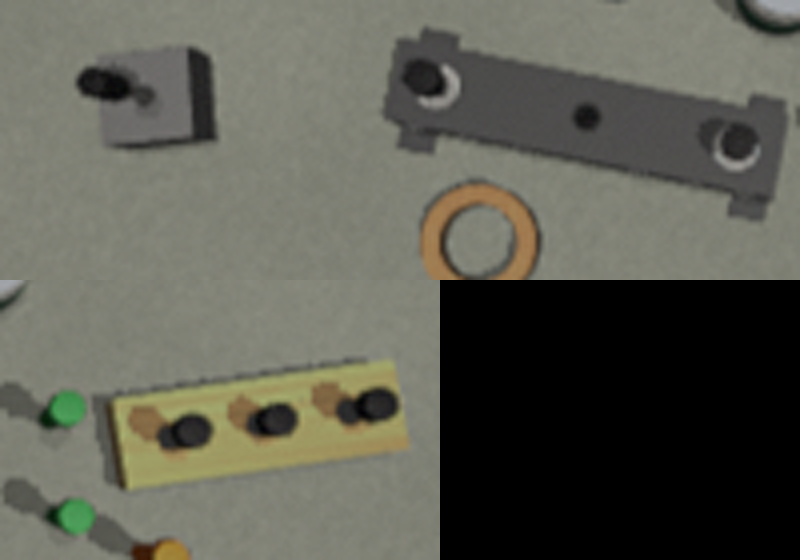

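Triangulated cap heights are 124, 96 and 108 mm, against 120, 90 and 105 mm expected. Going away from the fence, that makes the posts long, short and middle. I'll turn the tool so the jaws open across the beam.

```bash
python3 -m inch '[{"az":9.6},{"az":9.6},{"az":9.6},{"az":9.6},{"az":9.6},{"az":9.6},{"az":9.6},{"az":9.5},{},{}]'; python3 - <<'E'
from h import *
o=robot.get_obs();M=R.from_rotvec(o['tcp_rot']).as_matrix();print(np.round(M,3),np.degrees(np.arctan2(M[1,1],M[0,1])))
print(tool(np.array([.5394,.362,.2])-o['tool_pos']))
E
```

```text
[[-0.919  0.395 -0.001]
 [ 0.395  0.919 -0.001]
 [-0.    -0.002 -1.   ]] 66.75526469940637
[-352.69264829 -104.00048458   18.09551156]invalid input at $[0]: expected keys x, y, z, ax, ay, az, jaw
```

```bash
python3 -m inch '[{"x":0,"y":0,"z":0,"ax":0,"ay":0,"az":9.6,"jaw":0},{"x":0,"y":0,"z":0,"ax":0,"ay":0,"az":9.6,"jaw":0},{"x":0,"y":0,"z":0,"ax":0,"ay":0,"az":9.6,"jaw":0},{"x":0,"y":0,"z":0,"ax":0,"ay":0,"az":9.6,"jaw":0},{"x":0,"y":0,"z":0,"ax":0,"ay":0,"az":9.6,"jaw":0},{"x":0,"y":0,"z":0,"ax":0,"ay":0,"az":9.6,"jaw":0},{"x":0,"y":0,"z":0,"ax":0,"ay":0,"az":9.6,"jaw":0},{"x":0,"y":0,"z":0,"ax":0,"ay":0,"az":9.6,"jaw":0},{"x":0,"y":0,"z":0,"ax":0,"ay":0,"az":0,"jaw":0}]'; python3 - <<'E'
from h import *
o=robot.get_obs();M=R.from_rotvec(o['tcp_rot']).as_matrix();print(np.round(M,3),np.degrees(np.arctan2(M[1,1],M[0,1])))
print(tool(np.array([.5394,.362,.2])-o['tool_pos']))
E
```

```text
time_s: 1.32
tool_pos: [0.2562, 0.5971, 0.2182]
tcp_rot: [2.405, 2.021, -0.001]
contact_force: [0.8, 0.3, -0.3]
width: 0.093
[[ 0.172  0.985 -0.   ]
 [ 0.985 -0.172 -0.001]
 [-0.001  0.    -1.   ]] -9.918745874829893
[-182.81907607  319.46794823   18.44557729]
```

```bash
python3 -m inch '[{"x":-20,"y":35.5,"z":0,"ax":0,"ay":0,"az":0,"jaw":0},{"x":-20,"y":35.5,"z":0,"ax":0,"ay":0,"az":0,"jaw":0},{"x":-20,"y":35.5,"z":0,"ax":0,"ay":0,"az":0,"jaw":0},{"x":-20,"y":35.5,"z":0,"ax":0,"ay":0,"az":0,"jaw":0},{"x":-20,"y":35.5,"z":0,"ax":0,"ay":0,"az":0,"jaw":0},{"x":-20,"y":35.5,"z":0,"ax":0,"ay":0,"az":0,"jaw":0},{"x":-20,"y":35.5,"z":0,"ax":0,"ay":0,"az":0,"jaw":0},{"x":-20,"y":35.5,"z":0,"ax":0,"ay":0,"az":0,"jaw":0},{"x":-22,"y":35.5,"z":0,"ax":0,"ay":0,"az":0,"jaw":0},{"x":0,"y":0,"z":0,"ax":0,"ay":0,"az":0,"jaw":0}]'; python3 - <<'E'
from h import *
w=grab('wrist','w1.png');print(w['fx'],w['cx'],w['cy'],np.round(w['T'],3).tolist());print(proj(w,[.5394,.362,.14]))
E
```

```text
time_s: 2.58
tool_pos: [0.5429, 0.3573, 0.2187]
tcp_rot: [2.41, 2.009, -0.0]
contact_force: [-0.2, 1.3, 1.0]
width: 0.0928
264.8847864416184 253.01522006207463 192.76736676056925 [[0.983, -0.173, -0.052, 0.558], [-0.181, -0.939, -0.294, 0.439], [0.002, 0.298, -0.955, 0.384], [0.0, 0.0, 0.0, 1.0]]
(np.float64(248.32304298016314), np.float64(195.71638049462703))
```

View pics/w1.png

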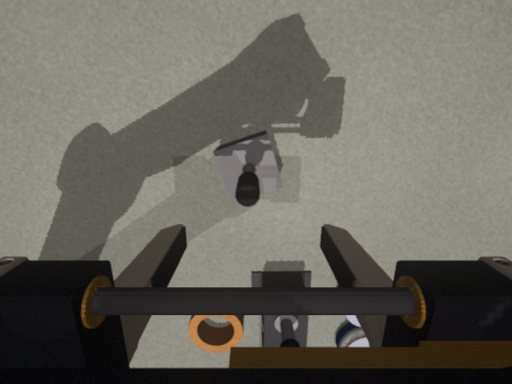

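The rod grip shows as a black blob with its top disc near (248,194) and its body up to about (248,168). The holder is behind it.

```bash
python3 - <<'E'
from h import *
w=robot.get_image('wrist')
p=w['pixels'][150:215,225:275].max(2)
m=(p<32).astype(np.uint8);n,l,s,c=cv2.connectedComponentsWithStats(m)
i=1+s[1:,4].argmax();print(s[i],c[i]); 
for y in range(15,60,3): 
    r=np.where(l[y]==i)[0]
    if len(r): print(y+150,r.min()+225,r.max()+225)
for P in ([.5394,.362,.165],[.5394,.362,.115],[.541,.358,.165]): print(proj(w,P))
for v in (192,194,196): print(onz(w,248,v,.165))
print(robot.get_obs()['tool_pos'])
E
```

```text
[ 15  25  22  25 320] [25.95    36.64375]
177 246 256
180 243 259
183 242 260
186 242 260
189 241 261
192 241 261
195 242 261
198 240 260
(np.float64(251.26675476013574), np.float64(207.4705778340926))
(np.float64(251.58525589133737), np.float64(191.0343845241944))
(np.float64(253.85182677951593), np.float64(211.34054637786096))
[0.53917296 0.37654485 0.165     ]
[0.538841   0.37475915 0.165     ]
[0.53850748 0.37296506 0.165     ]
[0.53904171 0.36247441 0.21842426]
```

```bash
python3 - <<'E'
from h import *
w=robot.get_image('wrist');print(robot.get_obs()['tool_pos'])
c=w['pixels'][130:230,190:310].copy()
c=cv2.resize(c,None,fx=6,fy=6,interpolation=2)
c=np.clip(c.astype(float)*1.8,0,255).astype(np.uint8)
def mk(P,col):
    u,v=proj(w,P);cv2.circle(c,(int((u+.5-190)*6),int((v+.5-130)*6)),4,col,-1);print(P,u,v)
mk([.5394,.362,.165],(255,0,0));mk([.5394,.362,.06],(0,255,0))
cv2.imwrite('pics/w2.png',c[:,:,::-1])
a=robot.get_image('top');b=robot.get_image('side')
print(onz(a,116.1,200.8,.14),onz(b,205.3,91,.14))
E
```

```text
[0.53823487 0.36361142 0.21840327]
[0.5394, 0.362, 0.165] 253.44317716353044 209.46711239502793
[0.5394, 0.362, 0.06] 253.46802593972308 179.90635774461856
[0.53850869 0.36571695 0.14      ] [0.5411985  0.36620701 0.14      ]
```

View pics/w2.png

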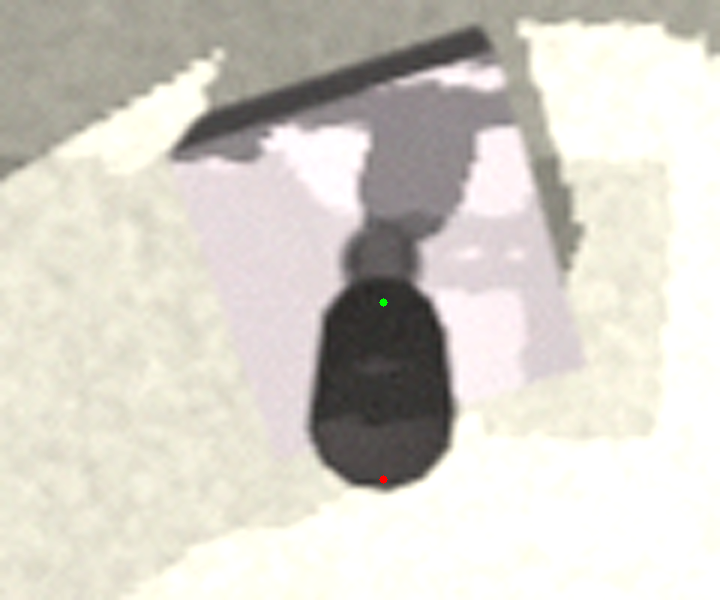

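The zoomed crop shows the grip's top disc centred at full-image (253.2,199.2). The holder's top face is centred at (253.2,172.5).

```bash
python3 - <<'E'
from h import *
w=robot.get_image('wrist');a=robot.get_image('top')
print('wrist grip',onz(w,253.2,199.2,.165),'holder',onz(w,253.2,172.5,.06));print('top holder',onz(a,126.6,203.8,.06))
o=robot.get_obs();print(o['tool_pos']); T=w['T'];M=np.eye(4);M[:3,:3]=R.from_rotvec(o['tcp_rot']).as_matrix();M[:3,3]=o['tool_pos'];print(np.round(np.linalg.inv(M)@T,3))
E
```

```text
wrist grip [0.53965182 0.37316606 0.165     ] holder [0.53951738 0.37322648 0.06      ]
top holder [0.53741125 0.36394148 0.06      ]
[0.53821954 0.36376677 0.21858216]
[[-0.    -0.955 -0.295  0.083]
 [ 1.     0.    -0.001 -0.   ]
 [ 0.001 -0.295  0.955 -0.166]
 [ 0.     0.     0.     1.   ]]
```

```bash
python3 - <<'E'
from h import *
w=robot.get_image('wrist')
o=robot.get_obs();M=R.from_rotvec(o['tcp_rot']).as_matrix()
for x in(-.0075,0,.0075):
  for y in (-.046,.046):
    print(x,y,np.round(proj(w,M@[x,y,0]+o['tool_pos']),1))
m=w['pixels'][215:250,110:390].max(2);
for v in range(218,250,3):
  r=np.where(w['pixels'][v,110:390].max(1)<60)[0]+110; print(v,r[:3],[int(r[i]) for i in range(len(r)) if i in(0,len(r)-1) or r[i]-r[i-1]>1 or (i+1<len(r) and r[i+1]-r[i]>1)])
E
```

```text
-0.0075 -0.046 [187.5 246.5]
-0.0075 0.046 [319.  246.5]
0 -0.046 [186.7 236.8]
0 0.046 [319.8 236.8]
0.0075 -0.046 [185.8 226.8]
0.0075 0.046 [320.6 226.8]
218 [] []
221 [] []
224 [] []
227 [181 182 183] [181, 184, 322, 324]
230 [180 181 182] [180, 184, 322, 326]
233 [178 179 180] [178, 185, 322, 328]
236 [176 177 178] [176, 185, 321, 330]
239 [174 175 176] [174, 185, 321, 332]
242 [172 173 174] [172, 185, 321, 334]
245 [170 171 172] [170, 186, 321, 335]
248 [169 170 171] [169, 185, 321, 337]
```

```bash
python3 -m inch '[{"x":8,"y":0,"z":0,"ax":0,"ay":0,"az":0,"jaw":0},{"x":0,"y":0,"z":15,"ax":0,"ay":0,"az":0,"jaw":0},{"x":0,"y":0,"z":15,"ax":0,"ay":0,"az":0,"jaw":0},{"x":0,"y":0,"z":10,"ax":0,"ay":0,"az":0,"jaw":0},{"x":0,"y":0,"z":0,"ax":0,"ay":0,"az":0,"jaw":0},{"x":0,"y":0,"z":0,"ax":0,"ay":0,"az":0,"jaw":0},{"x":0,"y":0,"z":0,"ax":0,"ay":0,"az":0,"jaw":0}]'; python3 - <<'E'
from h import *
w=robot.get_image('wrist');o=robot.get_obs()
c=np.clip(w['pixels'].astype(float)*1.6,0,255).astype(np.uint8)[150:270,150:350].copy()
c=cv2.resize(c,None,fx=4,fy=4,interpolation=2)
M=R.from_rotvec(o['tcp_rot']).as_matrix()
def mk(P,col):
    u,v=proj(w,P);cv2.circle(c,(int((u+.5-150)*4),int((v+.5-150)*4)),3,col,-1);print(P,u,v)
mk([.5395,.372,.165],(255,0,0));mk(np.r_[o['tool_pos'][:2],.165],(0,255,0));mk([.5395,.372,.06],(0,0,255))
cv2.imwrite('pics/w3.png',c[:,:,::-1])
E
```

```text
time_s: 3.85
tool_pos: [0.5412, 0.3702, 0.1793]
tcp_rot: [2.407, 2.018, 0.002]
contact_force: [0.2, 0.5, -0.8]
width: 0.0933
[0.5395, 0.372, 0.165] 250.09961099043383 225.92400430254156
[0.5411583  0.37023443 0.165     ] 252.72328412224496 227.71414506825383
[0.5395, 0.372, 0.06] 251.04977646405462 187.05279622421352
```

View pics/w3.png

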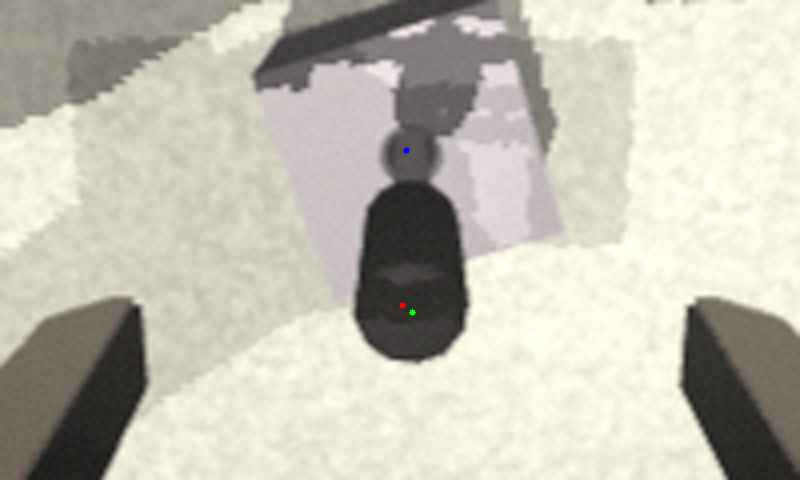

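Green (the TCP axis) and the grip's top disc centre at crop (412,308) coincide within about 1 mm. Going down to grasp.

```bash
python3 -m inch '[{"x":1,"y":0,"z":15,"ax":0,"ay":0,"az":0,"jaw":0},{"x":0,"y":0,"z":15,"ax":0,"ay":0,"az":0,"jaw":0},{"x":0,"y":0,"z":15,"ax":0,"ay":0,"az":0,"jaw":0},{"x":0,"y":0,"z":13,"ax":0,"ay":0,"az":0,"jaw":0},{"x":0,"y":0,"z":0,"ax":0,"ay":0,"az":0,"jaw":0},{"x":0,"y":0,"z":0,"ax":0,"ay":0,"az":0,"jaw":100},{"x":0,"y":0,"z":0,"ax":0,"ay":0,"az":0,"jaw":255},{"x":0,"y":0,"z":0,"ax":0,"ay":0,"az":0,"jaw":255},{"x":0,"y":0,"z":0,"ax":0,"ay":0,"az":0,"jaw":255},{"x":0,"y":0,"z":0,"ax":0,"ay":0,"az":0,"jaw":255},{"x":0,"y":0,"z":0,"ax":0,"ay":0,"az":0,"jaw":255},{"x":0,"y":0,"z":0,"ax":0,"ay":0,"az":0,"jaw":255}]'
```

```text
time_s: 5.4
tool_pos: [0.541, 0.3711, 0.1206]
tcp_rot: [-2.407, -2.018, 0.0]
contact_force: [0.6, -0.4, 0.1]
width: 0.0276
```

```bash
python3 -m inch '[{"x":0,"y":0,"z":0,"ax":0,"ay":0,"az":0,"jaw":255},{"x":0,"y":0,"z":0,"ax":0,"ay":0,"az":0,"jaw":255},{"x":0,"y":0,"z":0,"ax":0,"ay":0,"az":0,"jaw":255},{"x":0,"y":0,"z":0,"ax":0,"ay":0,"az":0,"jaw":255}]'
```

```text
time_s: 5.9
tool_pos: [0.541, 0.3711, 0.1206]
tcp_rot: [-2.407, -2.018, 0.0]
contact_force: [-0.3, -0.3, -0.2]
width: 0.0219
```

```bash
python3 -m inch '[{"x":0,"y":0,"z":-10,"ax":0,"ay":0,"az":0,"jaw":255},{"x":0,"y":0,"z":-15,"ax":0,"ay":0,"az":0,"jaw":255},{"x":0,"y":0,"z":-20,"ax":0,"ay":0,"az":0,"jaw":255},{"x":0,"y":0,"z":-20,"ax":0,"ay":0,"az":0,"jaw":255},{"x":0,"y":0,"z":-25,"ax":0,"ay":0,"az":0,"jaw":255},{"x":0,"y":0,"z":-30,"ax":0,"ay":0,"az":0,"jaw":255},{"x":0,"y":0,"z":-30,"ax":0,"ay":0,"az":0,"jaw":255},{"x":0,"y":0,"z":-20,"ax":0,"ay":0,"az":0,"jaw":255},{"x":0,"y":0,"z":0,"ax":0,"ay":0,"az":0,"jaw":255},{"x":0,"y":0,"z":0,"ax":0,"ay":0,"az":0,"jaw":255}]'
python3 - <<'E'
from h import *
print(tool(np.array([.531,.027,.29])-robot.get_obs()['tool_pos']))
E
```

```text
time_s: 7.15
tool_pos: [0.5405, 0.3708, 0.2901]
tcp_rot: [-2.407, -2.018, 0.002]
contact_force: [0.1, 0.2, -0.7]
width: 0.0218
[-3.40215963e+02  5.06936675e+01  3.04252762e-01]
```

```bash
python3 -m inch '[{"x":-20,"y":3,"z":0,"ax":0,"ay":0,"az":0,"jaw":255},{"x":-36,"y":5.5,"z":0,"ax":0,"ay":0,"az":0,"jaw":255},{"x":-36,"y":5.5,"z":0,"ax":0,"ay":0,"az":0,"jaw":255},{"x":-36,"y":5.5,"z":0,"ax":0,"ay":0,"az":0,"jaw":255},{"x":-36,"y":5.5,"z":0,"ax":0,"ay":0,"az":0,"jaw":255},{"x":-36,"y":5.5,"z":0,"ax":0,"ay":0,"az":0,"jaw":255},{"x":-36,"y":5.5,"z":0,"ax":0,"ay":0,"az":0,"jaw":255},{"x":-36,"y":5.5,"z":0,"ax":0,"ay":0,"az":0,"jaw":255},{"x":-36,"y":5,"z":0,"ax":0,"ay":0,"az":0,"jaw":255},{"x":-32,"y":4,"z":0,"ax":0,"ay":0,"az":0,"jaw":255},{"x":0,"y":0,"z":0,"ax":0,"ay":0,"az":0,"jaw":255},{"x":0,"y":0,"z":0,"ax":0,"ay":0,"az":0,"jaw":255}]'
python3 -m inch '[{"x":0,"y":0,"z":20,"ax":0,"ay":0,"az":0,"jaw":255},{"x":0,"y":0,"z":20,"ax":0,"ay":0,"az":0,"jaw":255},{"x":0,"y":0,"z":20,"ax":0,"ay":0,"az":0,"jaw":255},{"x":0,"y":0,"z":0,"ax":0,"ay":0,"az":0,"jaw":255},{"x":0,"y":0,"z":0,"ax":0,"ay":0,"az":0,"jaw":255},{"x":0,"y":0,"z":0,"ax":0,"ay":0,"az":0,"jaw":255}]'
python3 - <<'E'
from h import *
w=robot.get_image('wrist');s=robot.get_image('side');o=robot.get_obs()
M=R.from_rotvec(o['tcp_rot']).as_matrix();tip=M@[0,0,.1156]+o['tool_pos'];print(o['tool_pos'],tip,proj(w,tip),proj(s,tip),proj(s,[tip[0],tip[1],.075]),proj(w,[tip[0],tip[1],.075]))
c=np.zeros((600,800,3),np.uint8)
c[:,:400]=cv2.resize(np.clip(w['pixels'].astype(float)*1.6,0,255).astype(np.uint8)[115:265,200:300],None,fx=4,fy=4,interpolation=2)
c[:,400:]=cv2.resize(s['pixels'][90:240,180:280],None,fx=4,fy=4,interpolation=2)
cv2.imwrite('pics/w4.png',c[:,:,::-1])
E
```

```text
time_s: 8.65
tool_pos: [0.531, 0.0289, 0.2899]
tcp_rot: [-2.405, -2.019, 0.001]
contact_force: [0.7, 0.1, -1.3]
width: 0.0213
time_s: 9.4
tool_pos: [0.532, 0.0279, 0.2315]
tcp_rot: [2.406, 2.019, 0.002]
contact_force: [-0.3, -1.0, -1.6]
width: 0.0218
[0.53180175 0.02763613 0.23135906] [0.53196434 0.02765713 0.11575917] (np.float64(252.73988620552655), np.float64(189.34841335187582)) (np.float64(231.4942877097309), np.float64(161.8475763459714)) (np.float64(232.00246453722033), np.float64(174.85395908366343)) (np.float64(252.73367149195053), np.float64(180.16968820350567))
```

View pics/w4.png

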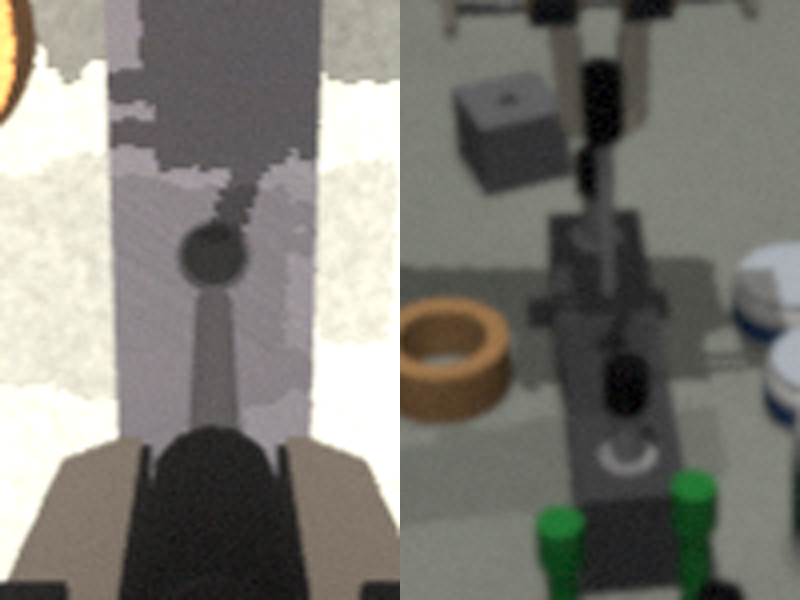

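The wrist view shows the socket centred at full-image (252.8,178.1), and the rod axis projects to (252.7,180.2). The tip needs about +3 mm in tool x. I'll correct that and feel down slowly.

```bash
python3 -m inch '[{"x":3.3,"y":0,"z":10,"ax":0,"ay":0,"az":0,"jaw":255},{"x":0,"y":0,"z":12,"ax":0,"ay":0,"az":0,"jaw":255},{"x":0,"y":0,"z":10,"ax":0,"ay":0,"az":0,"jaw":255},{"x":0,"y":0,"z":4,"ax":0,"ay":0,"az":0,"jaw":255},{"x":0,"y":0,"z":0,"ax":0,"ay":0,"az":0,"jaw":255},{"x":0,"y":0,"z":0,"ax":0,"ay":0,"az":0,"jaw":255}]'
python3 -m inch '[{"x":0,"y":0,"z":1.5,"ax":0,"ay":0,"az":0,"jaw":255},{"x":0,"y":0,"z":1.5,"ax":0,"ay":0,"az":0,"jaw":255},{"x":0,"y":0,"z":1.5,"ax":0,"ay":0,"az":0,"jaw":255},{"x":0,"y":0,"z":1.5,"ax":0,"ay":0,"az":0,"jaw":255},{"x":0,"y":0,"z":1,"ax":0,"ay":0,"az":0,"jaw":255},{"x":0,"y":0,"z":0,"ax":0,"ay":0,"az":0,"jaw":255}]'
```

```text
time_s: 10.25
tool_pos: [0.5323, 0.0307, 0.1949]
tcp_rot: [2.407, 2.018, 0.001]
contact_force: [0.1, -0.4, -0.8]
width: 0.0218
time_s: 11.0
tool_pos: [0.5319, 0.0308, 0.1875]
tcp_rot: [-2.407, -2.018, 0.0]
contact_force: [0.4, 0.6, -1.4]
width: 0.0215
```

```bash
python3 -m inch '[{"x":0,"y":0,"z":2,"ax":0,"ay":0,"az":0,"jaw":255},{"x":0,"y":0,"z":2,"ax":0,"ay":0,"az":0,"jaw":255},{"x":0,"y":0,"z":3,"ax":0,"ay":0,"az":0,"jaw":255},{"x":0,"y":0,"z":3,"ax":0,"ay":0,"az":0,"jaw":255},{"x":0,"y":0,"z":3,"ax":0,"ay":0,"az":0,"jaw":255},{"x":0,"y":0,"z":3,"ax":0,"ay":0,"az":0,"jaw":255},{"x":0,"y":0,"z":3,"ax":0,"ay":0,"az":0,"jaw":255},{"x":0,"y":0,"z":2,"ax":0,"ay":0,"az":0,"jaw":255},{"x":0,"y":0,"z":0,"ax":0,"ay":0,"az":0,"jaw":255}]'
python3 -m inch '[{"x":0,"y":0,"z":1,"ax":0,"ay":0,"az":0,"jaw":255},{"x":0,"y":0,"z":1,"ax":0,"ay":0,"az":0,"jaw":255},{"x":0,"y":0,"z":1,"ax":0,"ay":0,"az":0,"jaw":255},{"x":0,"y":0,"z":1,"ax":0,"ay":0,"az":0,"jaw":255},{"x":0,"y":0,"z":1,"ax":0,"ay":0,"az":0,"jaw":255},{"x":0,"y":0,"z":1,"ax":0,"ay":0,"az":0,"jaw":255},{"x":0,"y":0,"z":1,"ax":0,"ay":0,"az":0,"jaw":255}]'
```

```text
time_s: 12.12
tool_pos: [0.5319, 0.0308, 0.1665]
tcp_rot: [-2.407, -2.018, 0.001]
contact_force: [-0.3, -0.3, -1.0]
width: 0.0214
time_s: 13.0
tool_pos: [0.532, 0.0308, 0.1596]
tcp_rot: [-2.407, -2.018, 0.0]
contact_force: [0.8, 0.3, -1.0]
width: 0.0216
```

```bash
python3 -m inch '[{"x":0,"y":0,"z":1,"ax":0,"ay":0,"az":0,"jaw":255},{"x":0,"y":0,"z":1,"ax":0,"ay":0,"az":0,"jaw":255},{"x":0,"y":0,"z":1,"ax":0,"ay":0,"az":0,"jaw":255},{"x":0,"y":0,"z":1,"ax":0,"ay":0,"az":0,"jaw":255}]'
python3 -m inch '[{"x":0,"y":0,"z":2,"ax":0,"ay":0,"az":0,"jaw":255},{"x":0,"y":0,"z":2,"ax":0,"ay":0,"az":0,"jaw":255},{"x":0,"y":0,"z":1,"ax":0,"ay":0,"az":0,"jaw":255},{"x":0,"y":0,"z":1,"ax":0,"ay":0,"az":0,"jaw":255},{"x":0,"y":0,"z":1,"ax":0,"ay":0,"az":0,"jaw":255},{"x":0,"y":0,"z":0,"ax":0,"ay":0,"az":0,"jaw":255}]'
python3 -m inch '[{"x":0,"y":0,"z":1,"ax":0,"ay":0,"az":0,"jaw":255},{"x":0,"y":0,"z":1,"ax":0,"ay":0,"az":0,"jaw":255},{"x":0,"y":0,"z":1,"ax":0,"ay":0,"az":0,"jaw":255},{"x":0,"y":0,"z":1,"ax":0,"ay":0,"az":0,"jaw":255}]'
```

```text
time_s: 13.5
tool_pos: [0.5319, 0.0307, 0.1556]
tcp_rot: [-2.407, -2.018, 0.0]
contact_force: [-0.1, 0.1, -0.5]
width: 0.0216
time_s: 14.25
tool_pos: [0.5319, 0.0308, 0.1486]
tcp_rot: [-2.407, -2.018, 0.0]
contact_force: [-0.1, 0.1, -1.0]
width: 0.0213
time_s: 14.75
tool_pos: [0.5319, 0.0307, 0.1446]
tcp_rot: [-2.407, -2.018, 0.0]
contact_force: [0.4, 0.0, -0.2]
width: 0.0212
```

```bash
python3 -m inch '[{"x":0,"y":0,"z":1,"ax":0,"ay":0,"az":0,"jaw":255},{"x":0,"y":0,"z":1,"ax":0,"ay":0,"az":0,"jaw":255},{"x":0,"y":0,"z":0,"ax":0,"ay":0,"az":0,"jaw":255}]'
```

```text
time_s: 15.12
tool_pos: [0.5319, 0.0308, 0.1425]
tcp_rot: [-2.407, -2.018, 0.0]
contact_force: [0.2, -0.2, -1.3]
width: 0.0213
```

```bash
python3 -m inch '[{"x":0,"y":0,"z":2,"ax":0,"ay":0,"az":0,"jaw":255},{"x":0,"y":0,"z":2,"ax":0,"ay":0,"az":0,"jaw":255},{"x":0,"y":0,"z":2,"ax":0,"ay":0,"az":0,"jaw":255},{"x":0,"y":0,"z":2,"ax":0,"ay":0,"az":0,"jaw":255},{"x":0,"y":0,"z":0,"ax":0,"ay":0,"az":0,"jaw":255}]'
for i in 1; do python3 -m inch '[{"x":0,"y":0,"z":1,"ax":0,"ay":0,"az":0,"jaw":255},{"x":0,"y":0,"z":1,"ax":0,"ay":0,"az":0,"jaw":255},{"x":0,"y":0,"z":1,"ax":0,"ay":0,"az":0,"jaw":255},{"x":0,"y":0,"z":0,"ax":0,"ay":0,"az":0,"jaw":255}]'; done
python3 -m inch '[{"x":0,"y":0,"z":0.6,"ax":0,"ay":0,"az":0,"jaw":255},{"x":0,"y":0,"z":0,"ax":0,"ay":0,"az":0,"jaw":255}]'
```

```text
time_s: 15.75
tool_pos: [0.5318, 0.0307, 0.1344]
tcp_rot: [-2.407, -2.018, 0.001]
contact_force: [0.1, -0.4, -0.2]
width: 0.0216
time_s: 16.25
tool_pos: [0.5319, 0.0307, 0.1316]
tcp_rot: [-2.407, -2.018, 0.0]
contact_force: [-0.7, -0.0, -1.4]
width: 0.0218
time_s: 16.5
tool_pos: [0.5319, 0.0307, 0.131]
tcp_rot: [-2.407, -2.018, 0.0]
contact_force: [0.1, -0.2, -1.4]
width: 0.0215
```

```bash
python3 -m inch '[{"x":0,"y":0,"z":0.6,"ax":0,"ay":0,"az":0,"jaw":255},{"x":0,"y":0,"z":0,"ax":0,"ay":0,"az":0,"jaw":255}]'
python3 -m inch '[{"x":0,"y":0,"z":0.6,"ax":0,"ay":0,"az":0,"jaw":255},{"x":0,"y":0,"z":0,"ax":0,"ay":0,"az":0,"jaw":255}]'
```

```text
time_s: 16.75
tool_pos: [0.532, 0.0307, 0.1305]
tcp_rot: [2.407, 2.018, 0.0]
contact_force: [0.5, 0.4, -0.5]
width: 0.0216
time_s: 17.0
tool_pos: [0.5321, 0.0307, 0.1305]
tcp_rot: [2.407, 2.018, 0.001]
contact_force: [-1.3, 0.0, 5.2]
width: 0.0215
```

There is firm contact (5 N) at TCP z 0.1305. That puts the tip at 0.0149, which is the 60 mm socket and calls for the long post. I'll withdraw and return the rod.

```bash
python3 -m inch '[{"x":0,"y":0,"z":-10,"ax":0,"ay":0,"az":0,"jaw":255},{"x":0,"y":0,"z":-20,"ax":0,"ay":0,"az":0,"jaw":255},{"x":0,"y":0,"z":-25,"ax":0,"ay":0,"az":0,"jaw":255},{"x":0,"y":0,"z":-30,"ax":0,"ay":0,"az":0,"jaw":255},{"x":0,"y":0,"z":-30,"ax":0,"ay":0,"az":0,"jaw":255},{"x":0,"y":0,"z":-25,"ax":0,"ay":0,"az":0,"jaw":255},{"x":0,"y":0,"z":-18,"ax":0,"ay":0,"az":0,"jaw":255},{"x":0,"y":0,"z":0,"ax":0,"ay":0,"az":0,"jaw":255}]'
python3 - <<'E'
from h import *
o=robot.get_obs();print(o['tool_pos'],tool(np.array([.541,.3711,.288])-o['tool_pos']))
E
```

```text
time_s: 18.0
tool_pos: [0.5327, 0.0306, 0.2891]
tcp_rot: [2.406, 2.017, 0.004]
contact_force: [-0.2, -1.1, -1.4]
width: 0.0212
[0.53268774 0.0306032  0.28913975] [336.71840817 -51.26050636   1.24089556]
```

```bash
python3 -m inch '[{"x":20,"y":-3,"z":0,"ax":0,"ay":0,"az":0,"jaw":255},{"x":36,"y":-5.5,"z":0,"ax":0,"ay":0,"az":0,"jaw":255},{"x":36,"y":-5.5,"z":0,"ax":0,"ay":0,"az":0,"jaw":255},{"x":36,"y":-5.5,"z":0,"ax":0,"ay":0,"az":0,"jaw":255},{"x":36,"y":-5.5,"z":0,"ax":0,"ay":0,"az":0,"jaw":255},{"x":36,"y":-5.5,"z":0,"ax":0,"ay":0,"az":0,"jaw":255},{"x":36,"y":-5.5,"z":0,"ax":0,"ay":0,"az":0,"jaw":255},{"x":36,"y":-5.5,"z":0,"ax":0,"ay":0,"az":0,"jaw":255},{"x":36,"y":-5.5,"z":0,"ax":0,"ay":0,"az":0,"jaw":255},{"x":28.5,"y":-4.3,"z":0,"ax":0,"ay":0,"az":0,"jaw":255},{"x":0,"y":0,"z":0,"ax":0,"ay":0,"az":0,"jaw":255},{"x":0,"y":0,"z":0,"ax":0,"ay":0,"az":0,"jaw":255}]'
python3 -m inch '[{"x":0,"y":0,"z":25,"ax":0,"ay":0,"az":0,"jaw":255},{"x":0,"y":0,"z":30,"ax":0,"ay":0,"az":0,"jaw":255},{"x":0,"y":0,"z":25,"ax":0,"ay":0,"az":0,"jaw":255},{"x":0,"y":0,"z":10,"ax":0,"ay":0,"az":0,"jaw":255},{"x":0,"y":0,"z":0,"ax":0,"ay":0,"az":0,"jaw":255},{"x":0,"y":0,"z":0,"ax":0,"ay":0,"az":0,"jaw":255},{"x":0,"y":0,"z":0,"ax":0,"ay":0,"az":0,"jaw":255}]'
python3 - <<'E'
from h import *
for i in range(3): o=robot.get_obs();print(o['tool_pos'],tool(np.array([.541,.3711,.1206])-o['tool_pos']),o['tcp_rot'])
E
```

```text
time_s: 19.5
tool_pos: [0.5403, 0.3692, 0.2869]
tcp_rot: [2.408, 2.015, -0.004]
contact_force: [0.4, -1.3, -0.7]
width: 0.0216
time_s: 20.38
tool_pos: [0.5408, 0.3713, 0.1991]
tcp_rot: [2.407, 2.018, 0.003]
contact_force: [0.1, -0.0, -1.9]
width: 0.0216
[0.54077335 0.37125144 0.19906272] [-0.22911042  0.12401881 78.46275971] [2.40732521 2.01812336 0.00344913]
[0.54077335 0.37125144 0.19906272] [-0.22911042  0.12401881 78.46275971] [2.40732521 2.01812336 0.00344913]
[0.54077335 0.37125144 0.19906272] [-0.22911042  0.12401881 78.46275971] [2.40732521 2.01812336 0.00344913]
```

```bash
python3 -m inch '[{"x":0,"y":0,"z":10,"ax":0,"ay":0,"az":0,"jaw":255},{"x":0,"y":0,"z":8,"ax":0,"ay":0,"az":0,"jaw":255},{"x":0,"y":0,"z":2,"ax":0,"ay":0,"az":0,"jaw":255},{"x":0,"y":0,"z":2,"ax":0,"ay":0,"az":0,"jaw":255},{"x":0,"y":0,"z":2,"ax":0,"ay":0,"az":0,"jaw":255},{"x":0,"y":0,"z":2,"ax":0,"ay":0,"az":0,"jaw":255},{"x":0,"y":0,"z":2,"ax":0,"ay":0,"az":0,"jaw":255},{"x":0,"y":0,"z":0,"ax":0,"ay":0,"az":0,"jaw":255}]'
```

```text
time_s: 21.38
tool_pos: [0.54, 0.371, 0.1696]
tcp_rot: [-2.407, -2.018, 0.001]
contact_force: [-0.2, -0.7, -1.0]
width: 0.0211
```

```bash
python3 -m inch '[{"x":0,"y":0.7,"z":3,"ax":0,"ay":0,"az":0,"jaw":255},{"x":0,"y":0,"z":4,"ax":0,"ay":0,"az":0,"jaw":255},{"x":0,"y":0,"z":6,"ax":0,"ay":0,"az":0,"jaw":255},{"x":0,"y":0,"z":6,"ax":0,"ay":0,"az":0,"jaw":255},{"x":0,"y":0,"z":6,"ax":0,"ay":0,"az":0,"jaw":255},{"x":0,"y":0,"z":6,"ax":0,"ay":0,"az":0,"jaw":255},{"x":0,"y":0,"z":6,"ax":0,"ay":0,"az":0,"jaw":255},{"x":0,"y":0,"z":5,"ax":0,"ay":0,"az":0,"jaw":255},{"x":0,"y":0,"z":3,"ax":0,"ay":0,"az":0,"jaw":255},{"x":0,"y":0,"z":1.5,"ax":0,"ay":0,"az":0,"jaw":255},{"x":0,"y":0,"z":0,"ax":0,"ay":0,"az":0,"jaw":255}]'
python3 -m inch '[{"x":0,"y":0,"z":0.8,"ax":0,"ay":0,"az":0,"jaw":255},{"x":0,"y":0,"z":0.8,"ax":0,"ay":0,"az":0,"jaw":255},{"x":0,"y":0,"z":0,"ax":0,"ay":0,"az":0,"jaw":255}]'
```

```text
time_s: 22.75
tool_pos: [0.5409, 0.3709, 0.1234]
tcp_rot: [2.407, 2.018, 0.0]
contact_force: [0.7, 0.7, -0.9]
width: 0.0216
time_s: 23.12
tool_pos: [0.5408, 0.3709, 0.1217]
tcp_rot: [-2.407, -2.018, 0.0]
contact_force: [0.5, -0.6, -1.5]
width: 0.0217
```

```bash
python3 -m inch '[{"x":0,"y":0,"z":0.8,"ax":0,"ay":0,"az":0,"jaw":255},{"x":0,"y":0,"z":0,"ax":0,"ay":0,"az":0,"jaw":255},{"x":0,"y":0,"z":0,"ax":0,"ay":0,"az":0,"jaw":120},{"x":0,"y":0,"z":0,"ax":0,"ay":0,"az":0,"jaw":120},{"x":0,"y":0,"z":0,"ax":0,"ay":0,"az":0,"jaw":120},{"x":0,"y":0,"z":0,"ax":0,"ay":0,"az":0,"jaw":120},{"x":0,"y":0,"z":0,"ax":0,"ay":0,"az":0,"jaw":120}]'
python3 -m inch '[{"x":0,"y":0,"z":-8,"ax":0,"ay":0,"az":0,"jaw":120},{"x":0,"y":0,"z":-20,"ax":0,"ay":0,"az":0,"jaw":120},{"x":0,"y":0,"z":-30,"ax":0,"ay":0,"az":0,"jaw":120},{"x":0,"y":0,"z":-30,"ax":0,"ay":0,"az":0,"jaw":120},{"x":0,"y":0,"z":-10,"ax":0,"ay":0,"az":0,"jaw":120},{"x":0,"y":0,"z":0,"ax":0,"ay":0,"az":0,"jaw":120}]'
python3 - <<'E'
from h import *
w=robot.get_image('wrist');o=robot.get_obs();print(o['tool_pos'],tool(np.array([.512,-.265,.215])-o['tool_pos']),proj(w,[.541,.371,.165]))
cv2.imwrite('pics/w5.png',cv2.resize(np.clip(w['pixels'].astype(float)*1.6,0,255).astype(np.uint8)[130:250,190:310],None,fx=4,fy=4,interpolation=2)[:,:,::-1])
a=robot.get_image('top')
for u,v,z in ((338,217,.12),(359,215,.09),(384,211,.105)): print(onz(a,u,v,z))
E
```

```text
time_s: 24.0
tool_pos: [0.5408, 0.3709, 0.1209]
tcp_rot: [-2.407, -2.018, 0.0]
contact_force: [-0.8, 0.2, -0.1]
width: 0.0494
time_s: 24.75
tool_pos: [0.5409, 0.371, 0.2194]
tcp_rot: [-2.407, -2.018, -0.002]
contact_force: [-0.5, 0.4, 0.3]
width: 0.0492
[0.54034602 0.37072474 0.2182434 ] [-630.91677598   83.00941303    3.66284753] (np.float64(252.89596876724235), np.float64(208.64087455198626))
[ 0.51148615 -0.27042929  0.12      ]
[ 0.52108009 -0.33889311  0.09      ]
[ 0.5338169  -0.40810027  0.105     ]
```

View pics/w5.png

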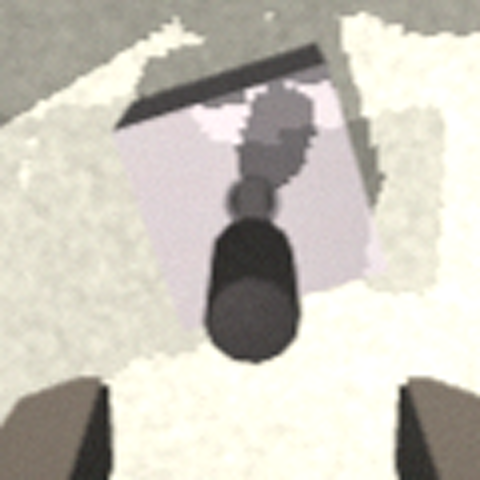

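The rod is upright in its holder again (top disc near crop (253,318), hole at (250,200)). On to the long post.

```bash
python3 -m inch '[{"x":-30,"y":4,"z":0,"ax":0,"ay":0,"az":0,"jaw":120},{"x":-50,"y":6.5,"z":0,"ax":0,"ay":0,"az":0,"jaw":120},{"x":-50,"y":6.5,"z":0,"ax":0,"ay":0,"az":0,"jaw":120},{"x":-50,"y":6.5,"z":0,"ax":0,"ay":0,"az":0,"jaw":120},{"x":-50,"y":6.5,"z":0,"ax":0,"ay":0,"az":0,"jaw":120},{"x":-50,"y":6.5,"z":0,"ax":0,"ay":0,"az":0,"jaw":120},{"x":-50,"y":6.5,"z":0,"ax":0,"ay":0,"az":0,"jaw":120},{"x":-50,"y":6.5,"z":0,"ax":0,"ay":0,"az":0,"jaw":120},{"x":-50,"y":6.5,"z":0,"ax":0,"ay":0,"az":0,"jaw":120},{"x":-50,"y":6.5,"z":0,"ax":0,"ay":0,"az":0,"jaw":120},{"x":-50,"y":6.5,"z":0,"ax":0,"ay":0,"az":0,"jaw":120}]' | grep pos
python3 -m inch '[{"x":-50,"y":6.5,"z":0,"ax":0,"ay":0,"az":0,"jaw":120},{"x":-30,"y":7,"z":0,"ax":0,"ay":0,"az":0,"jaw":120},{"x":-20,"y":4,"z":0,"ax":0,"ay":0,"az":0,"jaw":120},{"x":0,"y":0,"z":0,"ax":0,"ay":0,"az":0,"jaw":120},{"x":0,"y":0,"z":0,"ax":0,"ay":0,"az":0,"jaw":120},{"x":0,"y":0,"z":0,"ax":0,"ay":0,"az":0,"jaw":120},{"x":0,"y":0,"z":0,"ax":0,"ay":0,"az":0,"jaw":120}]'
python3 - <<'E'
from h import *
w=robot.get_image('wrist');o=robot.get_obs();p=o['tool_pos'];print(p,o['tcp_rot'],proj(w,[p[0],p[1],.135]))
c=np.clip(w['pixels'].astype(float)*1.6,0,255).astype(np.uint8)[100:260,150:350]
cv2.imwrite('pics/w6.png',cv2.resize(c,None,fx=3.5,fy=3.5,interpolation=2)[:,:,::-1])
E
```

```text
tool_pos: [0.5154, -0.1641, 0.2177]
time_s: 27.1
tool_pos: [0.5164, -0.2633, 0.219]
tcp_rot: [-2.405, -2.02, -0.001]
contact_force: [-0.7, -0.5, -0.4]
width: 0.0493
[ 0.51634942 -0.26360591  0.21905062] [-2.40590755e+00 -2.01992652e+00 -4.53512323e-04] (np.float64(252.87326103974263), np.float64(198.41752578364657))
```

View pics/w6.png

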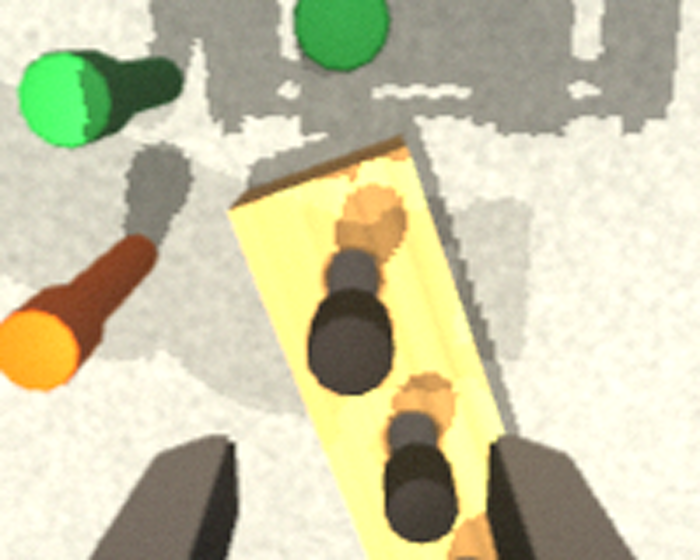

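The long post's top disc is at full-image (249.7,200.5) against the tool axis at (252.9,198.4), so I correct by x −2 and y −3 mm. The short post stands behind it, and the decoys are clear of the fingers.

```bash
python3 -m inch '[{"x":-2,"y":-3,"z":10,"ax":0,"ay":0,"az":0,"jaw":120},{"x":0,"y":0,"z":25,"ax":0,"ay":0,"az":0,"jaw":120},{"x":0,"y":0,"z":25,"ax":0,"ay":0,"az":0,"jaw":120},{"x":0,"y":0,"z":20,"ax":0,"ay":0,"az":0,"jaw":120},{"x":0,"y":0,"z":20,"ax":0,"ay":0,"az":0,"jaw":120},{"x":0,"y":0,"z":18,"ax":0,"ay":0,"az":0,"jaw":120},{"x":0,"y":0,"z":0,"ax":0,"ay":0,"az":0,"jaw":120},{"x":0,"y":0,"z":0,"ax":0,"ay":0,"az":0,"jaw":255},{"x":0,"y":0,"z":0,"ax":0,"ay":0,"az":0,"jaw":255},{"x":0,"y":0,"z":0,"ax":0,"ay":0,"az":0,"jaw":255},{"x":0,"y":0,"z":0,"ax":0,"ay":0,"az":0,"jaw":255},{"x":0,"y":0,"z":0,"ax":0,"ay":0,"az":0,"jaw":255}]'
python3 -m inch '[{"x":0,"y":0,"z":0,"ax":0,"ay":0,"az":0,"jaw":255},{"x":0,"y":0,"z":0,"ax":0,"ay":0,"az":0,"jaw":255},{"x":0,"y":0,"z":0,"ax":0,"ay":0,"az":0,"jaw":255},{"x":0,"y":0,"z":0,"ax":0,"ay":0,"az":0,"jaw":255}]'
```

```text
time_s: 28.65
tool_pos: [0.5131, -0.2662, 0.1016]
tcp_rot: [2.407, 2.018, 0.001]
contact_force: [-0.5, 0.3, 3.8]
width: 0.0256
time_s: 29.15
tool_pos: [0.5131, -0.2663, 0.1016]
tcp_rot: [2.407, 2.018, 0.001]
contact_force: [-1.4, 0.6, 6.1]
width: 0.0253
```

```bash
python3 -m inch '[{"x":0,"y":0,"z":-8,"ax":0,"ay":0,"az":0,"jaw":255},{"x":0,"y":0,"z":-15,"ax":0,"ay":0,"az":0,"jaw":255},{"x":0,"y":0,"z":-20,"ax":0,"ay":0,"az":0,"jaw":255},{"x":0,"y":0,"z":-25,"ax":0,"ay":0,"az":0,"jaw":255},{"x":0,"y":0,"z":-30,"ax":0,"ay":0,"az":0,"jaw":255},{"x":0,"y":0,"z":-30,"ax":0,"ay":0,"az":0,"jaw":255},{"x":0,"y":0,"z":-25,"ax":0,"ay":0,"az":0,"jaw":255},{"x":0,"y":0,"z":-12,"ax":0,"ay":0,"az":0,"jaw":255},{"x":0,"y":0,"z":0,"ax":0,"ay":0,"az":0,"jaw":255},{"x":0,"y":0,"z":0,"ax":0,"ay":0,"az":0,"jaw":255}]'
python3 - <<'E'
from h import *
o=robot.get_obs();print(o['tool_pos'],tool(np.array([.532,.030,.2666])-o['tool_pos']))
E
```

```text
time_s: 30.4
tool_pos: [0.5122, -0.2654, 0.2648]
tcp_rot: [-2.406, -2.017, 0.001]
contact_force: [-0.2, -0.3, -2.0]
width: 0.0255
[ 0.51216787 -0.26540661  0.26480707] [294.33819757 -32.00653762  -1.48275515]
```

```bash
python3 -m inch '[{"x":20,"y":-2,"z":0,"ax":0,"ay":0,"az":0,"jaw":255},{"x":36,"y":-4,"z":0,"ax":0,"ay":0,"az":0,"jaw":255},{"x":36,"y":-4,"z":0,"ax":0,"ay":0,"az":0,"jaw":255},{"x":36,"y":-4,"z":0,"ax":0,"ay":0,"az":0,"jaw":255},{"x":36,"y":-4,"z":0,"ax":0,"ay":0,"az":0,"jaw":255},{"x":36,"y":-4,"z":0,"ax":0,"ay":0,"az":0,"jaw":255},{"x":36,"y":-4,"z":0,"ax":0,"ay":0,"az":0,"jaw":255},{"x":36,"y":-4,"z":0,"ax":0,"ay":0,"az":0,"jaw":255},{"x":22,"y":-2,"z":0,"ax":0,"ay":0,"az":0,"jaw":255},{"x":0,"y":0,"z":0,"ax":0,"ay":0,"az":0,"jaw":255},{"x":0,"y":0,"z":0,"ax":0,"ay":0,"az":0,"jaw":255}]'
python3 -m inch '[{"x":0,"y":0,"z":20,"ax":0,"ay":0,"az":0,"jaw":255},{"x":0,"y":0,"z":20,"ax":0,"ay":0,"az":0,"jaw":255},{"x":0,"y":0,"z":15,"ax":0,"ay":0,"az":0,"jaw":255},{"x":0,"y":0,"z":0,"ax":0,"ay":0,"az":0,"jaw":255},{"x":0,"y":0,"z":0,"ax":0,"ay":0,"az":0,"jaw":255},{"x":0,"y":0,"z":0,"ax":0,"ay":0,"az":0,"jaw":255}]'
python3 - <<'E'
from h import *
w=robot.get_image('wrist');s=robot.get_image('side');o=robot.get_obs()
M=R.from_rotvec(o['tcp_rot']).as_matrix();tip=M@[0,0,.0966]+o['tool_pos'];p=o['tool_pos'];print(p,o['tcp_rot'],tip,proj(w,tip),proj(w,[p[0],p[1],.075]),tool(np.array([.532,.030,.2666])-p))
c=np.zeros((600,800,3),np.uint8)
c[:,:400]=cv2.resize(np.clip(w['pixels'].astype(float)*1.6,0,255).astype(np.uint8)[115:265,200:300],None,fx=4,fy=4,interpolation=2)
c[:,400:]=cv2.resize(s['pixels'][90:240,180:280],None,fx=4,fy=4,interpolation=2)
cv2.imwrite('pics/w7.png',c[:,:,::-1])
E
```

```text
time_s: 31.78
tool_pos: [0.5321, 0.0283, 0.2657]
tcp_rot: [2.408, 2.017, -0.002]
contact_force: [0.4, -1.2, -1.2]
width: 0.0257
time_s: 32.52
tool_pos: [0.5332, 0.029, 0.2117]
tcp_rot: [2.407, 2.018, 0.002]
contact_force: [-0.3, 1.0, -0.4]
width: 0.0253
[0.53296053 0.02913794 0.21157095] [2.40688869e+00 2.01796727e+00 1.64808861e-03] [0.53308066 0.02915245 0.11497103] (np.float64(252.66562095499833), np.float64(194.13852787590804)) (np.float64(252.57323370170067), np.float64(184.0300156500631)) [  0.7013595   -1.03023603 -55.0300723 ]
```

View pics/w7.png

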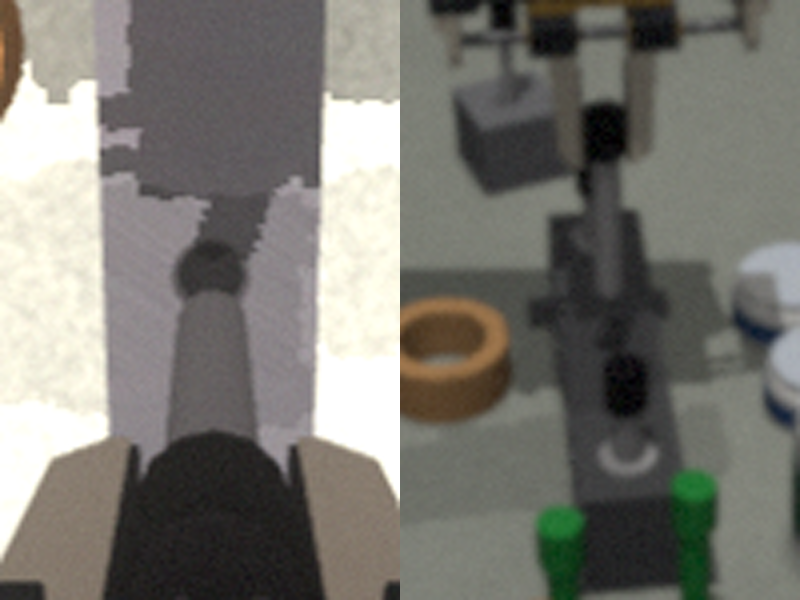

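The wrist view puts the socket centre at about (252.2,183.4) and the post axis at (252.6,184.0). Both estimates ask for about x +1, y −0.7 mm. I'll correct that and lower slowly to the mouth.

```bash
python3 -m inch '[{"x":1,"y":-0.7,"z":10,"ax":0,"ay":0,"az":0,"jaw":255},{"x":0,"y":0,"z":12,"ax":0,"ay":0,"az":0,"jaw":255},{"x":0,"y":0,"z":10,"ax":0,"ay":0,"az":0,"jaw":255},{"x":0,"y":0,"z":3,"ax":0,"ay":0,"az":0,"jaw":255},{"x":0,"y":0,"z":0,"ax":0,"ay":0,"az":0,"jaw":255},{"x":0,"y":0,"z":0,"ax":0,"ay":0,"az":0,"jaw":255}]'
python3 -m inch '[{"x":0,"y":0,"z":1,"ax":0,"ay":0,"az":0,"jaw":255},{"x":0,"y":0,"z":1,"ax":0,"ay":0,"az":0,"jaw":255},{"x":0,"y":0,"z":1,"ax":0,"ay":0,"az":0,"jaw":255},{"x":0,"y":0,"z":1,"ax":0,"ay":0,"az":0,"jaw":255},{"x":0,"y":0,"z":1,"ax":0,"ay":0,"az":0,"jaw":255},{"x":0,"y":0,"z":0,"ax":0,"ay":0,"az":0,"jaw":255}]'
```

```text
time_s: 33.38
tool_pos: [0.5324, 0.0302, 0.1763]
tcp_rot: [2.407, 2.018, 0.001]
contact_force: [-0.5, 0.2, -0.8]
width: 0.0253
time_s: 34.12
tool_pos: [0.532, 0.0302, 0.1708]
tcp_rot: [-2.407, -2.018, 0.0]
contact_force: [-0.1, -0.2, -0.7]
width: 0.0257
```

Foot is at 0.0742, just into the mouth, with no force. I'll continue in small steps.

```bash
python3 -m inch '[{"x":0,"y":0,"z":1,"ax":0,"ay":0,"az":0,"jaw":255},{"x":0,"y":0,"z":1,"ax":0,"ay":0,"az":0,"jaw":255},{"x":0,"y":0,"z":0,"ax":0,"ay":0,"az":0,"jaw":255}]'
python3 -m inch '[{"x":0,"y":0,"z":1,"ax":0,"ay":0,"az":0,"jaw":255},{"x":0,"y":0,"z":1,"ax":0,"ay":0,"az":0,"jaw":255},{"x":0,"y":0,"z":0,"ax":0,"ay":0,"az":0,"jaw":255}]'
python3 -c "
from h import *
o=robot.get_obs();print(o['contact_force'],o['wrist_torque'])"
```

```text
time_s: 34.5
tool_pos: [0.5321, 0.0302, 0.1689]
tcp_rot: [2.407, 2.018, -0.0]
contact_force: [-0.8, -1.2, -1.3]
width: 0.0253
time_s: 34.88
tool_pos: [0.5322, 0.0301, 0.1669]
tcp_rot: [2.407, 2.018, 0.0]
contact_force: [-0.6, -0.9, -0.9]
width: 0.0256
[-0.60350768 -0.9440292  -0.91588388] [-0.17334193 -0.08974585  0.01274201]
```

```bash
python3 -m inch '[{"x":0,"y":0,"z":1.5,"ax":0,"ay":0,"az":0,"jaw":255},{"x":0,"y":0,"z":1.5,"ax":0,"ay":0,"az":0,"jaw":255},{"x":0,"y":0,"z":1.5,"ax":0,"ay":0,"az":0,"jaw":255},{"x":0,"y":0,"z":1.5,"ax":0,"ay":0,"az":0,"jaw":255},{"x":0,"y":0,"z":0,"ax":0,"ay":0,"az":0,"jaw":255}]'
python3 -c "
from h import *
o=robot.get_obs();print(o['contact_force'],o['wrist_torque'])"
```

```text
time_s: 35.5
tool_pos: [0.5322, 0.0302, 0.1608]
tcp_rot: [2.407, 2.018, 0.0]
contact_force: [0.6, -0.6, -2.7]
width: 0.0256
[ 0.58178298 -0.59616472 -2.69442381] [-0.31678142 -0.22642372  0.03289998]
```

```bash
python3 -m inch '[{"x":0,"y":0,"z":2,"ax":0,"ay":0,"az":0,"jaw":255},{"x":0,"y":0,"z":2,"ax":0,"ay":0,"az":0,"jaw":255},{"x":0,"y":0,"z":2,"ax":0,"ay":0,"az":0,"jaw":255},{"x":0,"y":0,"z":2,"ax":0,"ay":0,"az":0,"jaw":255},{"x":0,"y":0,"z":0,"ax":0,"ay":0,"az":0,"jaw":255}]'
python3 -c "
from h import *
o=robot.get_obs();print(o['contact_force'],o['wrist_torque'])"
```

```text
time_s: 36.12
tool_pos: [0.5321, 0.0302, 0.1527]
tcp_rot: [2.407, 2.018, -0.0]
contact_force: [2.0, -1.1, -1.5]
width: 0.0257
[ 2.01135485 -1.08123346 -1.47787011] [-0.3054561  -0.39009274  0.02551543]
```

```bash
python3 -m inch '[{"x":-0.3,"y":0.4,"z":0,"ax":0,"ay":0,"az":0,"jaw":255},{"x":0,"y":0,"z":2,"ax":0,"ay":0,"az":0,"jaw":255},{"x":0,"y":0,"z":2,"ax":0,"ay":0,"az":0,"jaw":255},{"x":0,"y":0,"z":2,"ax":0,"ay":0,"az":0,"jaw":255},{"x":0,"y":0,"z":2,"ax":0,"ay":0,"az":0,"jaw":255},{"x":0,"y":0,"z":0,"ax":0,"ay":0,"az":0,"jaw":255}]'
python3 -c "
from h import *
o=robot.get_obs();print(o['contact_force'],o['wrist_torque'])"
```

```text
time_s: 36.88
tool_pos: [0.5322, 0.0299, 0.1447]
tcp_rot: [-2.407, -2.018, 0.001]
contact_force: [0.0, 0.2, -1.9]
width: 0.026
[ 0.04625072  0.19962582 -1.92757277] [-0.18024895 -0.23297783  0.02980667]
```

```bash
python3 -m inch '[{"x":0,"y":0.2,"z":2,"ax":0,"ay":0,"az":0,"jaw":255},{"x":0,"y":0,"z":2,"ax":0,"ay":0,"az":0,"jaw":255},{"x":0,"y":0,"z":2,"ax":0,"ay":0,"az":0,"jaw":255},{"x":0,"y":0,"z":2,"ax":0,"ay":0,"az":0,"jaw":255},{"x":0,"y":0,"z":2,"ax":0,"ay":0,"az":0,"jaw":255},{"x":0,"y":0,"z":2,"ax":0,"ay":0,"az":0,"jaw":255},{"x":0,"y":0,"z":0,"ax":0,"ay":0,"az":0,"jaw":255}]'
python3 -c "
from h import *
o=robot.get_obs();print(o['contact_force'],o['wrist_torque'])"
```

```text
time_s: 37.75
tool_pos: [0.5324, 0.0298, 0.1327]
tcp_rot: [-2.407, -2.018, 0.001]
contact_force: [-1.2, -0.5, -1.5]
width: 0.0258
[-1.20414363 -0.51335352 -1.46467191] [-0.04896582  0.11455986  0.01988899]
```

```bash
python3 -m inch '[{"x":0,"y":0,"z":2,"ax":0,"ay":0,"az":0,"jaw":255},{"x":0,"y":0,"z":2,"ax":0,"ay":0,"az":0,"jaw":255},{"x":0,"y":0,"z":2,"ax":0,"ay":0,"az":0,"jaw":255},{"x":0,"y":0,"z":2,"ax":0,"ay":0,"az":0,"jaw":255},{"x":0,"y":0,"z":2,"ax":0,"ay":0,"az":0,"jaw":255},{"x":0,"y":0,"z":0,"ax":0,"ay":0,"az":0,"jaw":255}]'
python3 -c "
from h import *
o=robot.get_obs();print(o['contact_force'],o['wrist_torque'])"
```

```text
time_s: 38.5
tool_pos: [0.5325, 0.0299, 0.1227]
tcp_rot: [-2.407, -2.018, 0.001]
contact_force: [-0.9, 0.1, -1.4]
width: 0.0255
[-0.86775284  0.06084928 -1.38067735] [-0.05358296  0.06825857  0.03786947]
```

11 mm remain.

```bash
python3 -m inch '[{"x":0,"y":0,"z":1.5,"ax":0,"ay":0,"az":0,"jaw":255},{"x":0,"y":0,"z":1.5,"ax":0,"ay":0,"az":0,"jaw":255},{"x":0,"y":0,"z":1.5,"ax":0,"ay":0,"az":0,"jaw":255},{"x":0,"y":0,"z":1.5,"ax":0,"ay":0,"az":0,"jaw":255},{"x":0,"y":0,"z":1,"ax":0,"ay":0,"az":0,"jaw":255},{"x":0,"y":0,"z":1,"ax":0,"ay":0,"az":0,"jaw":255},{"x":0,"y":0,"z":1,"ax":0,"ay":0,"az":0,"jaw":255},{"x":0,"y":0,"z":0,"ax":0,"ay":0,"az":0,"jaw":255}]'
python3 -m inch '[{"x":0,"y":0,"z":0.7,"ax":0,"ay":0,"az":0,"jaw":255},{"x":0,"y":0,"z":0.7,"ax":0,"ay":0,"az":0,"jaw":255},{"x":0,"y":0,"z":0,"ax":0,"ay":0,"az":0,"jaw":255}]'
```

```text
time_s: 39.5
tool_pos: [0.5326, 0.0298, 0.1139]
tcp_rot: [-2.407, -2.018, 0.0]
contact_force: [0.4, 0.2, -1.3]
width: 0.0256
time_s: 39.88
tool_pos: [0.5326, 0.0299, 0.1125]
tcp_rot: [-2.407, -2.018, 0.0]
contact_force: [-0.2, 0.2, -0.5]
width: 0.0254
```

```bash
python3 -m inch '[{"x":0,"y":0,"z":0.6,"ax":0,"ay":0,"az":0,"jaw":255},{"x":0,"y":0,"z":0,"ax":0,"ay":0,"az":0,"jaw":255}]'
python3 -m inch '[{"x":0,"y":0,"z":0.5,"ax":0,"ay":0,"az":0,"jaw":255},{"x":0,"y":0,"z":0,"ax":0,"ay":0,"az":0,"jaw":255}]'
python3 -m inch '[{"x":0,"y":0,"z":0.4,"ax":0,"ay":0,"az":0,"jaw":255},{"x":0,"y":0,"z":0,"ax":0,"ay":0,"az":0,"jaw":255}]'
```

```text
time_s: 40.12
tool_pos: [0.5326, 0.0299, 0.1119]
tcp_rot: [-2.407, -2.018, 0.0]
contact_force: [-0.1, 0.7, -1.1]
width: 0.0252
time_s: 40.38
tool_pos: [0.5327, 0.0298, 0.1116]
tcp_rot: [2.407, 2.018, 0.0]
contact_force: [0.1, 1.1, 0.6]
width: 0.0258
time_s: 40.62
tool_pos: [0.5327, 0.0298, 0.1116]
tcp_rot: [2.407, 2.018, 0.001]
contact_force: [-1.8, 0.2, 4.6]
width: 0.0258
```

Bottomed gently (about 6 N) at the expected TCP z of 0.1116. I'll release, retreat and check.

```bash
python3 -m inch '[{"x":0,"y":0,"z":0,"ax":0,"ay":0,"az":0,"jaw":110},{"x":0,"y":0,"z":0,"ax":0,"ay":0,"az":0,"jaw":110},{"x":0,"y":0,"z":0,"ax":0,"ay":0,"az":0,"jaw":110},{"x":0,"y":0,"z":0,"ax":0,"ay":0,"az":0,"jaw":110},{"x":0,"y":0,"z":0,"ax":0,"ay":0,"az":0,"jaw":110},{"x":0,"y":0,"z":-8,"ax":0,"ay":0,"az":0,"jaw":110},{"x":0,"y":0,"z":-20,"ax":0,"ay":0,"az":0,"jaw":110},{"x":0,"y":0,"z":-30,"ax":0,"ay":0,"az":0,"jaw":110},{"x":0,"y":0,"z":-30,"ax":0,"ay":0,"az":0,"jaw":110},{"x":0,"y":0,"z":-30,"ax":0,"ay":0,"az":0,"jaw":110},{"x":0,"y":0,"z":-20,"ax":0,"ay":0,"az":0,"jaw":110},{"x":0,"y":0,"z":0,"ax":0,"ay":0,"az":0,"jaw":110}]'
python3 - <<'E'
from h import *
s=robot.get_image('side');t=robot.get_image('top')
c=np.zeros((600,800,3),np.uint8)
c[:,:500]=cv2.resize(s['pixels'][70:340,130:355],(500,600),interpolation=2)
c[:300,500:]=cv2.resize(t['pixels'][150:250,180:280],(300,300),interpolation=2)
cv2.imwrite('pics/end.png',c[:,:,::-1])
m=(s['pixels'].max(2)<30).astype(np.uint8);n,l,st,ce=cv2.connectedComponentsWithStats(m)
for i in range(1,n):
    if 40<st[i][4]<300 and 180<ce[i][0]<310 and 80<ce[i][1]<320: print(st[i],np.round(ce[i],1))
print([np.round(proj(s,[x,y,.130]),1) for x,y in((.5327,.0298),)])
E
```

```text
time_s: 42.12
tool_pos: [0.5336, 0.0297, 0.2509]
tcp_rot: [2.406, 2.017, 0.006]
contact_force: [0.1, -0.3, -0.3]
width: 0.053
[203  79  14  20 125] [208.2  87.1]
[245  78  10   7  56] [249.3  81.3]
[225 127   7  12  74] [228.  132.5]
[226 151  12  14 133] [231.5 157.4]
[231 179  11  15 136] [236.  185.9]
[271 270  10  17 138] [275.8 277.9]
[289 290  11  18 167] [294.1 298.5]
[array([231.4, 156.6])]
```

View pics/end.png

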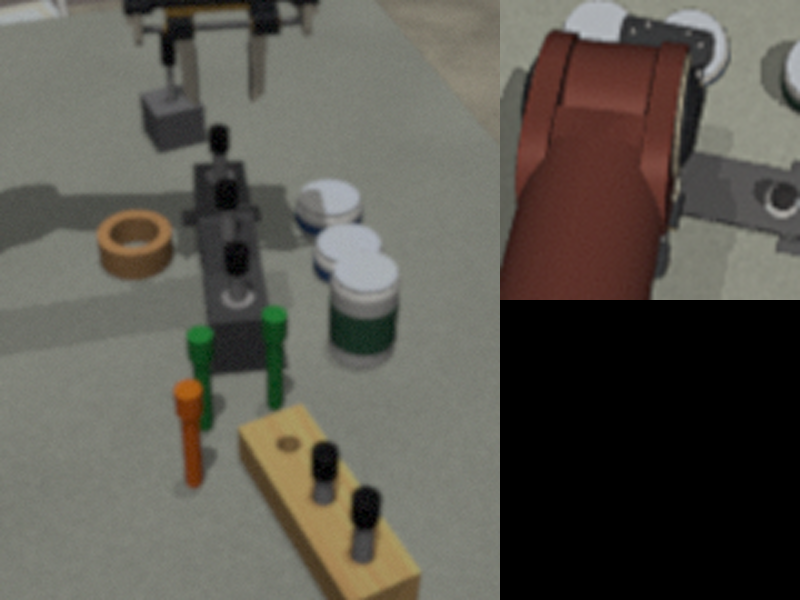

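The side view shows the new post's cap at (231.5,157.4), and a fully seated post should be at (231.4,156.6). It stands in line with the fixed posts. The rod is upright in its holder, two posts are still in the rack, and the cans and tape look unmoved.

```bash
python3 -c "
from plant import robot
print(robot.finish_job())"
```

```text
the job is handed in; nothing more can be done
None
```

The long post is standing all the way down in the fence socket, and I handed the job in at about 42 s of the 72 s allowed.

- **Probing:** The rod met the socket bottom gently, at about 5 N, with its tip 60 mm below the mouth. That depth suits the long (130 mm) post. I put the rod back upright in its holder before touching any post.
- **Fitting:** I took the long post and lowered it slowly. There was a light sideways force of about 2 N partway down, which I eased with a small shift. It touched bottom at about 6 N, at the height expected for a fully seated post.
- **Last checks:** After release, the side camera showed the cap within 1 pixel (about 2 mm) of where a level post should be. The rod was still upright, the other two posts were in the rack, and the cans and tape looked unmoved.
- **What disagreed or was not seen:** The fixed cameras placed things about 5 mm off in y compared with the wrist camera and the touches, so I relied on the wrist camera. In the last top view the arm hid the new post, so the level check rests on the side view and the seating height.

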